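# Bolt the bottom plate and hold the try square in the stud corner

### The arm

A 6-joint arm with a two-finger parallel gripper is mounted at the origin on the work surface. World frame = base frame: x ahead of the robot, y to its left, z up, the work surface at z = 0. Lengths are in m, angles in rad, forces in N, time in s.
With the tool pointing down it reaches from about 0.35 to 0.725 m from the base axis. Payload 4.3 kg.
Tool frame: the origin (TCP) lies on the centre line of the jaws, within the pads' length; the fingertips stand 19 mm ahead of it and the grasp point (between the pads) is the TCP; z points along the fingers, y is the line along which they close (so a half turn about z gives the same grasp; the last joint's range is limited). The gripper opens to 85 mm and grips with 20 to 120 N. Pads are 22 mm wide; open, the fingers measure 114 mm over their backs; the gripper's body (76 mm by 85 mm) begins 54 mm behind the grasp point. The pads swing forward as they close: fully open they stand 13 mm farther back than shut.
Start: joints at [1.131, 0.377, 0.081, 1.274, 0, 1.46], TCP at [0.186, 0.544, 0.25] pointing down, gripper open.
Joint ranges: [-2.72, 2.72], [-0.84, 1.66], [-1.02, 1.22], [-1.77, 2.12], [-1.37, 1.28], [-3.14, 3.14]. Speed limits (rad/s): [2.57, 2.57, 3.14, 3.14, 3.14, 3.14].

### API

Orientations are given as a rotation vector (axis times angle).
In Python, from workcell import telemetry, cams, bot gives the robot as it stands.
- The arm moves only by the shell command python3 -m creep 'ROWS' [OPENING] [FORCE]. ROWS is text: rows parted by semicolons, each of 6 numbers parted by spaces: the shift along the world's x, y, z as a fraction of full scale, then the turn, a rotation vector about the world's x, y, z as a fraction of full scale. A call has 1 to 10 rows; each row shifts and turns the commanded pose from where the row before left it; what a row does not reach is not made up. Full scale, the value 1, is 0.25 m for a shift and 90 degrees for a turn. A row lasts 1/8 s, in which the tool goes at most 62.5 mm and 10.7 degrees, less where a joint would pass 70% of its speed; a pose out of reach is approached as far as the arm can. A call with a number of a shift or a turn outside -1 to 1 is refused whole. A call with a gripper value outside its range is refused whole. OPENING is the opening in per cent of the stroke, from 0 (shut) to 100 (fully open), set as the call begins (- or left out, the last holds). The fingers move at their own pace and stop on an object; FORCE is the grip in N (left out, the last holds). Time passes only in rows, so rows that do not move let the fingers close. It gives the time, the measured TCP pose, the force, the opening and the grip force at its end, in the units of the state.
- telemetry.get_state(): the state, without advancing time (a new reading comes with each control period).
- cams.read_camera(name): name is "scene" or "side" or "wrist"; returns the picture (400x640x3 uint8, blue, green, red); there is no depth.
- cams.camera_model(name): a dict with "intrinsics" (3x3 intrinsics, pixels), "distortion" ([k1, k2, p1, p2, k3] as OpenCV has them; the pictures are not rectified), "extrinsics" (4x4, takes a point from world to camera coordinates). Camera axes: x right, y down, z forward; pixel columns grow to the right and rows downward; lengths in m; the calibration is good to about 2 mm. A picture is of the moment at which its call begins: read the wrist's pose just before it. camera_model takes no time and is no camera call; for the wrist camera it gives the pose at the moment of the call.
- bot.close_job(): hands the job in; it is judged then, once.
Trained networks look in the newest picture that a camera, given by its name, has taken for a name from the list of things; names that differ only in an ending like _2 or _b are one class to them, and where a whole thing is asked for, a point or a joint stands for the part that bears it (a point fixed in the world has none). Each returns a list of dicts, best first, with "confidence" (0 to 1); they miss things now and then, are a little off and sometimes report something else, mostly with a low value. They report only what shows in the picture. A call takes as long as a camera call. They do not tell look-alikes from the thing itself.
- cams.regions_of(camera, thing): "region" (400x640 bool, what is visible of it) and "bbox" ([centre column, centre row, width, height] in pixels, round what is visible of it).
The state is a dict: "time": time; "joint_pos": joint angles; "joint_velocities": joint speeds; "tau": joint torques, N m; "tcp_pos": TCP position; "orientation": TCP orientation; "force": force on the tool from outside, world axes, zero at the start; "moment": the same for the moment, N m; "width": finger opening in m; "finger_force": force on a finger pad.
Only numpy, scipy, OpenCV 4.12 (cv2) and the standard library are available. Lean on these libraries where they do the work, as an engineer would, in place of code of your own. Each camera call takes 0.05 s, during which the arm holds its last target. There are 200 camera calls.

### The job

Drop the two steel bolts from the dark wooden rack, one by one, into the two bolt holes of the bottom plate, each right down until its head rests on the wood. Then take the try square and press it into the corner between stud and plate, on the side away from the bolts, stock flat on the plate and blade upright along the stud, until both faces touch; the job ends there, holding: finish while still gripping it and pushing it against the stud and down on the plate. Leave the spray can, tape measure, screwdriver and jar where they are.

Things in the scene. Friction and masses are not known exactly. Their poses are not given: they have to be found in the camera images.
- plate: Bottom plate: a pale timber 400 long (x) x 89 wide (y) x 38 high (z), fixed flat on the bench. Origin: centre of its underside, z up. Its x axis points from the square's side to the bolts' side. Its long axis lies within about 12 degrees of the bench's left-right line, +x to the robot's left. Two vertical through holes, 16 in diameter, lie on its centre line at x = +105 and x = +150.
- plate_hole0 (a point): Centre of the mouth (top, 38 above the bench) of the bolt hole nearer the stud, plate x = +105. Either bolt may go in either hole.
- plate_hole1 (a point): Centre of the mouth of the bolt hole near the plate's end, plate x = +150.
- stud: Stud: a short upright pale timber, 40 (x) x 89 (y) x 120 high, fixed on the plate, its axes parallel to the plate's. Origin: centre of its underside (on the plate's top), at plate x = +20. The face that the square must touch looks to -x and stands at plate x = 0; its top is 158 above the bench.
- corner (a point): The inside corner where the stud's -x face meets the plate's top, mid-width: plate x = 0, y = 0, 38 above the bench; axes parallel to the plate's.
- rack: Bolt rack: a dark wooden block 120 (x) x 50 (y) x 40 high, fixed on the bench, to the robot's left or right in front of the plate, its long axis within 0.4 rad of the bench's left-right line. Origin: centre of its underside. The bolts stand in two 15 mm holes at x = -30 and x = +30.
- bolt_a: Steel bolt, 60 g, standing upright in the rack: round shank 12 in diameter and 34 long, round flat head 22 in diameter and 24 high, from 34 to 58 above the origin. Origin: centre of the shank's foot, z up along the bolt. In the rack its origin is 6 above the bench; home in the plate, with the head on the wood, 4 above it.
- bolt_b: Steel bolt identical to bolt_a, in the rack's other hole.
- square: Try square, 0.4 kg, standing on the side without the rack. Dark wooden stock 180 (x) x 24 thick (y) x 30 high; upright steel blade 28 (x) x 5 (y), to 130 high, at the +x end, its outer edge flush with the stock's end face (x = +90). Origin: centre of the underside, z up. Its x axis is within 0.5 rad of the plate's. Grip across the stock near x = -20: the blade is in the way of a grip nearer to it.
- square_heel (a point): The square's outer corner: middle of the lower edge of its +x end face (square x = +90, y = 0, z = 0). It belongs at the corner point, with the square's axes parallel to the plate's: end face and blade edge on the stud, underside on the plate.
- spray: Blue spray can, 60 in diameter, 170 high, standing. Leave alone.
- tape: Yellow tape measure, 70 x 40 x 62 high. Leave alone.
- driver: Screwdriver lying on the bench off the plate's left end. Leave alone.
- jar: Closed jar, 70 in diameter, 90 high. Leave alone.
There are look-alikes about, which are no part of the job. There is more than one size of the square; the job needs the middle-sized.

How it is judged:
On the way, in this order (a step that is already met when the one before it is completed fails the run):
1. both bolts are down in the plate's two holes, heads on the wood, and let go ((((horizontal distance between bolt_a and plate_hole0 below 0.004 m and z of bolt_a in the frame of plate between -0.002 and 0.0075 m and angle between bolt_a's own z axis and vertical below 0.12 rad) and (horizontal distance between bolt_b and plate_hole1 below 0.004 m and z of bolt_b in the frame of plate between -0.002 and 0.0075 m and angle between bolt_b's own z axis and vertical below 0.12 rad)) or ((horizontal distance between bolt_a and plate_hole1 below 0.004 m and z of bolt_a in the frame of plate between -0.002 and 0.0075 m and angle between bolt_a's own z axis and vertical below 0.12 rad) and (horizontal distance between bolt_b and plate_hole0 below 0.004 m and z of bolt_b in the frame of plate between -0.002 and 0.0075 m and angle between bolt_b's own z axis and vertical below 0.12 rad))) and contact force between the fingers and bolt_a below 0.2 N and contact force between the fingers and bolt_b below 0.2 N), for 0.2 s.
2. the square is pressed into the corner, touching stud and plate (contact force between square and stud above 1.5 N and contact force between square and plate above 1.5 N and contact force between the fingers and square above 3 N and x of square_heel in the frame of corner between -0.004 and 0.003 m and z of square_heel in the frame of corner between -0.003 and 0.003 m and y of square_heel in the frame of corner between -0.025 and 0.025 m and angle between square's own z axis and vertical below 0.025 rad and angle between the x axis of square and the x axis of plate, either way round below 0.07 rad and linear speed of square below 0.01 m/s), for 0.2 s.
At the end, for the whole second after the job is handed in: Each hole holds one bolt: within 4 mm, head within 3.5 mm of the wood, upright within 7 deg. Square gripped (3 N), still, over 1.5 N on stud and on plate, heel within 4 mm of the corner along, 3 mm in height, 25 mm across; upright within 1.4 deg, in line within 4 deg (all of step 2 and (((horizontal distance between bolt_a and plate_hole0 below 0.004 m and z of bolt_a in the frame of plate between -0.002 and 0.0075 m and angle between bolt_a's own z axis and vertical below 0.12 rad) and (horizontal distance between bolt_b and plate_hole1 below 0.004 m and z of bolt_b in the frame of plate between -0.002 and 0.0075 m and angle between bolt_b's own z axis and vertical below 0.12 rad)) or ((horizontal distance between bolt_a and plate_hole1 below 0.004 m and z of bolt_a in the frame of plate between -0.002 and 0.0075 m and angle between bolt_a's own z axis and vertical below 0.12 rad) and (horizontal distance between bolt_b and plate_hole0 below 0.004 m and z of bolt_b in the frame of plate between -0.002 and 0.0075 m and angle between bolt_b's own z axis and vertical below 0.12 rad)))); the arm keeps its last pose, push and grip.
It fails at once if a bystander (spray can, tape measure, screwdriver, jar) is moved by more than 30 mm (distance of any of spray, tape, driver, jar from where it was at the start of the episode above 0.03 m).
It also fails if it takes over 72 s, if anything falls off the work surface, if the arm or the gripper's body presses on something with over 40 N, if the wrist force passes 120 N, or if a joint passes its speed limit or range.

## Working session

There is one attempt and no reset: what is moved stays moved. The work goes in short steps, Python scripts to look and compute and a shell command to move; the robot and the scene stay as the last step left them, time stands still between calls to the robot, and variables do not carry over. Pictures are saved under pics/ and viewed, at most 10 in all, crops included, and the job is handed in when it is done.

```bash
ls; mkdir -p pics; python3 - <<'E'
from workcell import telemetry, cams, bot
import cv2,numpy as np
s=telemetry.get_state();print({k:np.round(v,3).tolist() for k,v in s.items()})
for n in ("scene","side"):
    im=cams.read_camera(n);cv2.imwrite(f"pics/{n}0.png",im)
    m=cams.camera_model(n);print(n,np.round(m["intrinsics"],1).tolist(),m["distortion"],np.round(m["extrinsics"],3).tolist())
    for t in ("plate","stud","rack","bolt_a","square","spray","tape","driver","jar"):
        print(t,[(round(r["confidence"],2),np.round(r["bbox"]).astype(int).tolist()) for r in cams.regions_of(n,t)])
E
```

```text
pics
{'time': 0.0, 'joint_pos': [1.131, 0.378, 0.08, 1.274, 0.0, 1.461], 'joint_velocities': [0.001, -0.001, 0.0, -0.001, 0.001, -0.0], 'tau': [0.0, -46.36, 26.988, 0.021, -0.0, 0.0], 'tcp_pos': [0.186, 0.543, 0.249], 'orientation': [-0.516, -3.098, 0.003], 'force': [-0.067, -0.313, -0.233], 'moment': [-0.041, -0.032, 0.003], 'finger_force': 0.0, 'width': 0.086}
scene [[381.5, 0.0, 323.1], [0.0, 381.5, 201.8], [0.0, 0.0, 1.0]] [-0.04067055  0.          0.          0.          0.        ] [[0.485, 0.875, -0.003, -0.201], [0.648, -0.362, -0.67, -0.291], [-0.587, 0.323, -0.742, 1.577], [0.0, 0.0, 0.0, 1.0]]
plate [(0.84, [359, 234, 118, 81]), (0.5, [373, 170, 3, 10])]
stud [(0.87, [369, 213, 32, 47])]
rack [(0.71, [364, 181, 33, 31]), (0.58, [421, 143, 28, 44])]
bolt_a [(0.52, [360, 177, 10, 11])]
square [(0.81, [280, 206, 48, 51]), (0.79, [164, 209, 91, 42]), (0.74, [241, 201, 27, 30])]
spray [(0.82, [421, 145, 25, 43])]
tape [(0.72, [251, 286, 30, 29])]
driver [(0.75, [360, 177, 10, 12]), (0.48, [440, 198, 21, 19])]
jar [(0.98, [207, 242, 26, 38])]
side [[505.7, 0.0, 311.7], [0.0, 505.7, 205.0], [0.0, 0.0, 1.0]] [0.0108172 0.        0.        0.        0.       ] [[0.831, -0.557, -0.001, -0.408], [-0.321, -0.478, -0.818, 0.204], [0.455, 0.679, -0.576, 1.336], [0.0, 0.0, 0.0, 1.0]]
plate [(0.57, [349, 200, 109, 74])]
stud [(0.84, [341, 172, 29, 46])]
rack [(0.9, [274, 198, 31, 31]), (0.7, [391, 298, 28, 45])]
bolt_a [(0.46, [275, 191, 9, 14])]
square [(0.86, [331, 243, 47, 70]), (0.74, [345, 359, 84, 81]), (0.73, [310, 289, 48, 30])]
spray [(0.89, [236, 149, 23, 51]), (0.54, [328, 242, 46, 70])]
tape [(0.57, [436, 258, 22, 32])]
driver [(0.51, [300, 156, 47, 23])]
jar [(0.95, [389, 299, 28, 45]), (0.26, [330, 243, 47, 72])]
```

```bash
python3 - <<'E'
import cv2
a=cv2.imread("pics/scene0.png")[110:320,100:480];b=cv2.imread("pics/side0.png")[110:410,180:480]
cv2.imwrite("pics/a.png",cv2.resize(a,None,fx=2.1,fy=2.1,interpolation=2));cv2.imwrite("pics/b.png",cv2.resize(b,None,fx=2,fy=2,interpolation=2))
E
```

```text
(no output)
```

View pics/a.png

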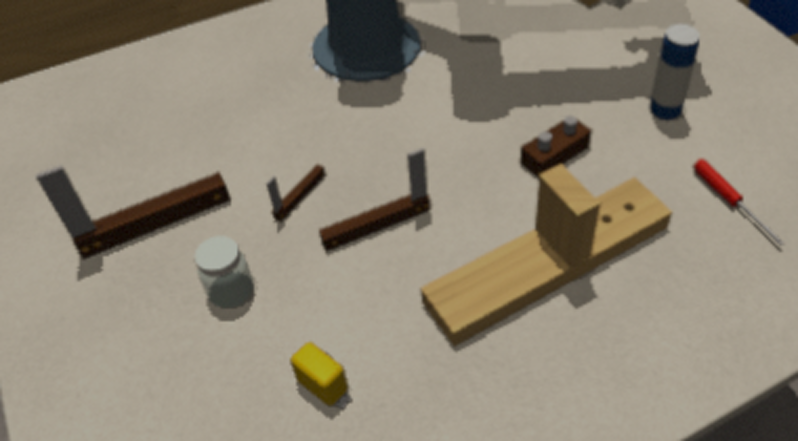

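View pics/b.png

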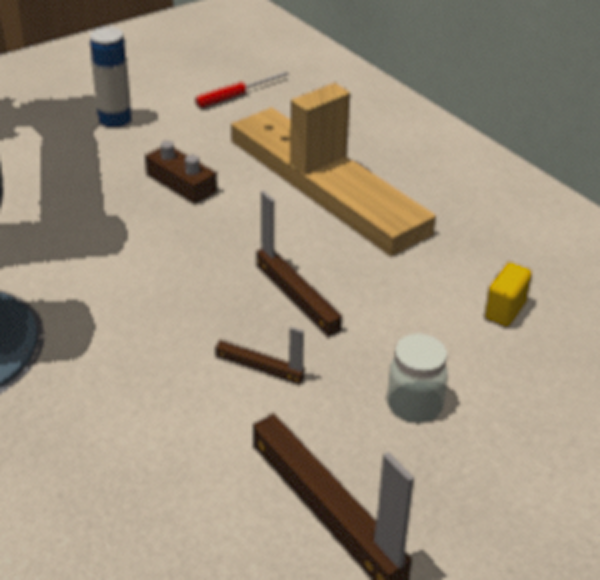

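Scene squares: large at (164,209), small at (241,201), and middle at (280,206). The middle one, lying next to the plate's -x end, is the one the job needs. I'll confirm its size by fitting the 180×130 model. The rack with both bolts is at (364,181), the plate at (359,234), with its holes at about (389,214) and (399,208).

```bash
cat > h.py <<'E'
from workcell import telemetry, cams, bot
import cv2,numpy as np
from scipy.optimize import minimize
def box(x0,x1,y0,y1,z0,z1): return np.array([[x,y,z] for x in(x0,x1) for y in(y0,y1) for z in(z0,z1)])/1000.
def cyl(r,x,y,z0,z1): return np.array([[x+r*np.cos(a),y+r*np.sin(a),z] for z in(z0,z1) for a in np.linspace(0,6.28,20)])/1000.
PLATE=[box(-200,200,-44.5,44.5,0,38),box(0,40,-44.5,44.5,38,158)]
RACK=[box(-60,60,-25,25,0,40),cyl(11,-30,0,40,64),cyl(11,30,0,40,64)]
SQ=[box(-90,90,-12,12,0,30),box(62,90,-2.5,2.5,30,130)]
def place(P,p):
    c,s=np.cos(p[2]),np.sin(p[2]); return P@np.array([[c,s,0],[-s,c,0],[0,0,1]])+[p[0],p[1],0]
def proj(W,m):
    E=m["extrinsics"]; return cv2.projectPoints(np.float64(W).reshape(-1,1,3),cv2.Rodrigues(E[:3,:3])[0],E[:3,3],m["intrinsics"],np.float64(m["distortion"]))[0][:,0]
def ray(uv,m,z):
    E=m["extrinsics"];n=cv2.undistortPoints(np.float64([[uv]]),m["intrinsics"],np.float64(m["distortion"]))[0,0]
    d=E[:3,:3].T@[n[0],n[1],1]; c=-E[:3,:3].T@E[:3,3]; return c+d*(z-c[2])/d[2]
def render(parts,p,m):
    im=np.zeros((400,640),np.uint8)
    for P in parts:
        h=cv2.convexHull(proj(place(P,p),m).astype(np.float32))
        cv2.fillConvexPoly(im,np.round(h*16).astype(np.int32),255,cv2.LINE_AA,4)
    return im
def fit(parts,masks,p0):
    # masks: list of (model,bool mask)
    def cost(q,sg):
        p=[q[0]/100,q[1]/100,q[2]/10]
        return sum(np.abs(cv2.GaussianBlur(render(parts,p,m).astype(np.float32)/255-k,(0,0),sg)).sum()/k.sum() for m,k in masks)
    q=np.array([p0[0]*100,p0[1]*100,p0[2]*10])
    for sg in (6,2,1):
        q=minimize(cost,q,args=(sg,),method="Nelder-Mead",options=dict(initial_simplex=np.vstack([q,q+[1,0,0],q+[0,1,0],q+[0,0,1]]))).x
    return np.array([q[0]/100,q[1]/100,q[2]/10]),cost(q,1)
E
cat > m1.py <<'E'
from h import *
M={};R={}
for n in ("scene","side"):
    im=cams.read_camera(n);M[n]=cams.camera_model(n)
    for t in ("plate","stud","rack","bolt_a","square"):
        R[n,t]=cams.regions_of(n,t)
def near(n,t,uv): return min(R[n,t],key=lambda r:np.hypot(*(np.array(r["bbox"][:2])-uv)))["region"]
def go(name,parts,spec,th0):
    masks=[];c=[]
    for n,l in spec.items():
        k=np.zeros((400,640),bool)
        for t,uv in l: k|=near(n,t,uv)
        masks.append((M[n],k.astype(np.float32)));v,u=np.nonzero(k);c.append(ray((u.mean(),v.mean()),M[n],.03)[:2])
    p0=[*np.mean(c,0),th0]
    b=[fit(parts,masks,[p0[0],p0[1],th0+d]) for d in (-.3,0,.3)]
    b=min(b,key=lambda x:x[1]);print(name,np.round(b[0],4),round(b[1],3),"init",np.round(c,3).tolist())
    return b[0]
h=np.pi/2
p=go("plate",PLATE,{"scene":[("plate",(359,234)),("stud",(369,213))],"side":[("plate",(349,200)),("stud",(341,172))]},h)
r=go("rack",RACK,{"scene":[("rack",(364,181)),("bolt_a",(360,177))],"side":[("rack",(274,198)),("bolt_a",(275,191))]},h)
s=go("square",SQ,{"scene":[("square",(280,206))],"side":[("square",(331,243))]},h)
np.save("poses.npy",[p,r,s])
out=[]
for n,cr in (("scene",(110,310,100,480)),("side",(110,310,200,480))):
    im=cams.read_camera(n);big=cv2.resize(im,None,fx=2,fy=2,interpolation=2)
    for parts,q in ((PLATE,p),(RACK,r),(SQ,s)):
        for P in parts:
            cv2.polylines(big,[np.int32(2*cv2.convexHull(proj(place(P,q),M[n]).astype(np.float32)))],True,(0,255,0),1)
    a=place(np.array([[.105,0,.038],[.15,0,.038]]),p)
    for u in proj(a,M[n]): cv2.circle(big,tuple(np.int32(2*u)),3,(0,0,255),1)
    out.append(big[2*cr[0]:2*cr[1],2*cr[2]:2*cr[3]])
cv2.imwrite("pics/f1.png",out[0]);cv2.imwrite("pics/f2.png",out[1])
w=max(o.shape[1] for o in out)
c=np.vstack([np.pad(o,((0,0),(0,w-o.shape[1]),(0,0))) for o in out]);cv2.imwrite("pics/f.png",cv2.resize(c,(570,600)))
cv2.imwrite("pics/f.png",cv2.resize(c,(int(w*600/c.shape[0]),600)))
E
python3 m1.py
```

```text
plate [0.6259 0.0235 1.6353] 0.089 init [[0.623, 0.013], [0.637, 0.02]]
rack [0.4342 0.1578 1.76  ] 0.388 init [[0.443, 0.148], [0.425, 0.137]]
square [ 0.4279 -0.1752  1.5269] 0.358 init [[0.428, -0.16], [0.43, -0.162]]
```

View pics/f.png

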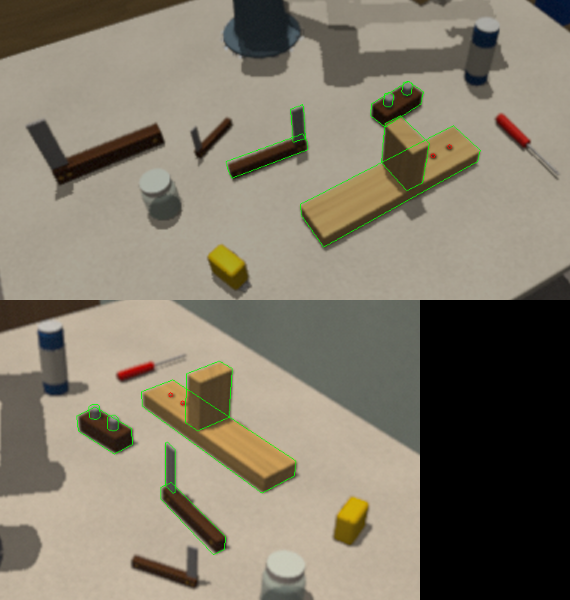

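The fits match the outlines in both views, and only the middle square at scene (280,206) agrees with 180×130. I'm moving above the rack for a closer look.

```bash
python3 -m creep '.124 -.1925 0 0 0 -.0833;.124 -.1925 0 0 0 -.0833;.124 -.1925 0 0 0 -.0833;.124 -.1925 0 0 0 -.0833;.124 -.1925 0 0 0 -.0833;.124 -.1925 0 0 0 -.0833;.124 -.1925 0 0 0 -.0833;.124 -.1925 0 0 0 -.0833;0 0 0 0 0 0'
cat > w.py <<'E'
from h import *
import sys
st=telemetry.get_state();m=cams.camera_model("wrist");im=cams.read_camera("wrist");cv2.imwrite(f"pics/{sys.argv[1]}.png",im)
E=m["extrinsics"];print("tcp",np.round(st["tcp_pos"],4),np.round(st["orientation"],3),"yaw",np.round(np.arctan2(*cv2.Rodrigues(np.float64(st["orientation"]))[0][1::-1,1]),4),"cam",np.round(-E[:3,:3].T@E[:3,3],3),"axis",np.round(E[2,:3],3))
for t in sys.argv[2:]:
    for r in cams.regions_of("wrist",t):
        k=np.uint8(r["region"]);v,u=np.nonzero(k)
        print(t,round(r["confidence"],2),np.round(r["bbox"]).astype(int).tolist(),"centroid",np.round([u.mean(),v.mean()],1),"z40",np.round(ray((u.mean(),v.mean()),m,.04),4),"z64",np.round(ray((u.mean(),v.mean()),m,.064),4))
E
python3 w.py w1 bolt_a rack plate
```

```text
time: 2.82
tcp_pos: [0.4362, 0.1561, 0.2504]
orientation: [2.003, 2.419, 0.001]
force: [-0.6, 0.9, 0.1]
width: 0.0853
finger_force: 0.0
tcp [0.4362 0.1561 0.2504] [2.003e+00 2.419e+00 1.000e-03] yaw 0.1875 cam [0.422 0.233 0.375] axis [ 0.058 -0.296 -0.953]
bolt_a 0.97 [318, 134, 18, 29] centroid [318.2 135.5] z40 [0.4308 0.1859 0.04  ] z64 [0.4302 0.1893 0.064 ]
bolt_a 0.61 [319, 197, 23, 30] centroid [318.5 196.1] z40 [0.4427 0.1247 0.04  ] z64 [0.4412 0.1325 0.064 ]
rack 0.69 [318, 159, 53, 121] centroid [318.4 157. ] z40 [0.4349 0.165  0.04  ] z64 [0.434  0.1698 0.064 ]
rack 0.61 [469, 254, 162, 254] centroid [473.6 217.4] z40 [0.6085 0.1321 0.04  ] z64 [0.5951 0.1393 0.064 ]
rack 0.3 [278, 348, 22, 28] centroid [278.9 345.8] z40 [ 0.4312 -0.0706  0.04  ] z64 [ 0.4305 -0.0489  0.064 ]
plate 0.72 [469, 252, 162, 252] centroid [473.4 217.4] z40 [0.6083 0.132  0.04  ] z64 [0.5949 0.1393 0.064 ]
```

View pics/w1.png

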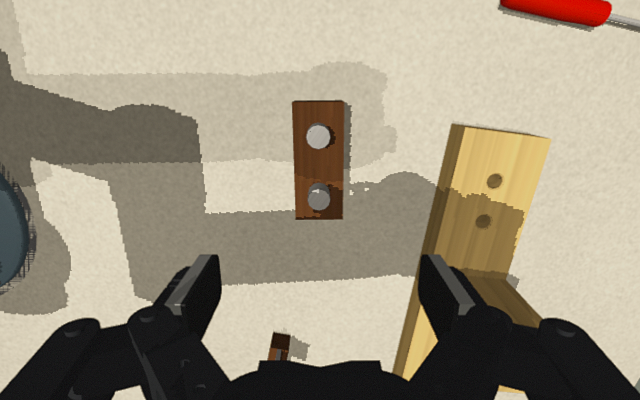

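The wrist view shows the bolts at (318,135) and (318,197) and the plate holes at (494,181) and (483,221). I'm refining these four.

```bash
cat > m2.py <<'E'
from h import *
m=cams.camera_model("wrist");im=cv2.imread("pics/w1.png")
cams.read_camera("wrist")
for r in cams.regions_of("wrist","bolt_a"):
    k=r["region"].astype(np.float32);v,u=np.nonzero(k);p0=ray((u.mean(),v.mean()),m,.056)
    f=lambda q:np.abs(cv2.GaussianBlur(render([cyl(11,0,0,40,64)],[q[0]/100,q[1]/100,0],m)/255.-k,(0,0),1)).sum()/k.sum()
    s=minimize(f,p0[:2]*100,method="Nelder-Mead");print("bolt",np.round(s.x/100,4),round(s.fun,3))
g=cv2.cvtColor(im,cv2.COLOR_BGR2GRAY);H=[]
for c in ((494,181),(483,221)):
    w=g[c[1]-15:c[1]+16,c[0]-15:c[0]+16].astype(float);med=np.median(w)
    n,l,st,ce=cv2.connectedComponentsWithStats(np.uint8(w<.72*med));i=l[15,15]
    uv=ce[i]+np.array(c)-15;P=ray(uv,m,.038);H.append(P);print("hole",st[i].tolist(),np.round(uv,1),np.round(P,4))
    e=proj(np.array([P+[.008,0,0],P-[.008,0,0],P+[0,.008,0],P-[0,.008,0]]),m);print("expect w,h",np.round([e[0,0]-e[1,0],e[3,1]-e[2,1]],1))
d=H[0]-H[1];print("spacing",np.linalg.norm(d),"yaw",np.arctan2(d[1],d[0]))
p=np.load("poses.npy")[0];print("fit holes",place(np.array([[.15,0,.038],[.105,0,.038]]),p).round(4).tolist())
print(np.round(ray((318,135),m,.064),4),np.round(ray((318,197),m,.064),4), (lambda r:place(np.array([[.03,0,0],[-.03,0,0]]),r).round(4).tolist())(np.load("poses.npy")[1]))
b=cv2.resize(im[90:260,280:560],None,fx=2.8,fy=2.8,interpolation=2);cv2.imwrite("pics/w1c.png",b)
E
python3 m2.py
```

```text
bolt [0.4297 0.188 ] 0.144
bolt [0.4415 0.1305] 0.317
hole [8, 8, 15, 15, 172] [494.1 180.7] [0.6141 0.1797 0.038 ]
expect w,h [14.6 14.7]
hole [8, 8, 14, 14, 149] [482.7 220.9] [0.6174 0.1351 0.038 ]
expect w,h [14.1 13.6]
spacing 0.04478304935530074 yaw 1.6462419717077903
fit holes [[0.6162, 0.1732, 0.038], [0.6191, 0.1283, 0.038]]
[0.4266 0.1935 0.064 ] [0.4381 0.1355 0.064 ] [[0.4285, 0.1873, 0.0], [0.4398, 0.1284, 0.0]]
```

The wrist and static views differ by about 6 mm in y, for the bolts and for the holes alike. I'll look from lower down to separate out the bias.

```bash
python3 -m creep '-.01 .045 -.16 0 0 0;-.011 .045 -.16 0 0 0;-.011 .046 -.16 0 0 0;0 0 0 0 0 0;0 0 0 0 0 0;0 0 0 0 0 0' 60 20
python3 w.py w2 bolt_a; python3 - <<'E'
import cv2;im=cv2.imread('pics/w2.png');cv2.imwrite('pics/w2c.png',im)
E
```

```text
time: 3.88
tcp_pos: [0.4278, 0.1934, 0.1323]
orientation: [1.994, 2.425, 0.005]
force: [0.2, 0.1, -0.2]
width: 0.0513
finger_force: 0.0
tcp [0.4278 0.1934 0.1323] [1.994 2.425 0.005] yaw 0.1943 cam [0.413 0.27  0.257] axis [ 0.063 -0.294 -0.954]
bolt_a 0.87 [319, 303, 31, 46] centroid [319.2 301.7] z40 [0.4437 0.1195 0.04  ] z64 [0.4403 0.1361 0.064 ]
bolt_a 0.66 [320, 221, 37, 44] centroid [319.2 221.8] z40 [0.4313 0.1822 0.04  ] z64 [0.4293 0.1919 0.064 ]
```

View pics/w2.png

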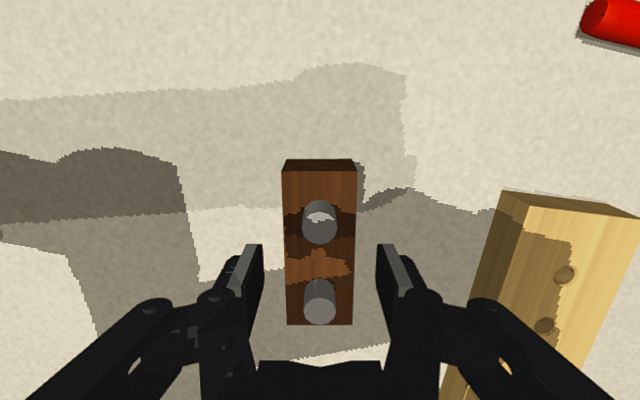

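```bash
cat > m3.py <<'E'
from h import *
m=cams.camera_model("wrist");im=cams.read_camera("wrist");F=[]
for r in cams.regions_of("wrist","bolt_a")[:2]:
    k=r["region"].astype(np.float32);v,u=np.nonzero(k);p0=ray((u.mean(),v.mean()),m,.052)
    f=lambda q:np.abs(cv2.GaussianBlur(render([cyl(11,0,0,40,64)],[q[0]/100,q[1]/100,0],m)/255.-k,(0,0),1)).sum()/k.sum()
    s=minimize(f,p0[:2]*100,method="Nelder-Mead",options=dict(initial_simplex=[p0[:2]*100,p0[:2]*100+[1,0],p0[:2]*100+[0,1]]));print("bolt",np.round(s.x/100,4),round(s.fun,3));F.append(s.x/100)
d=F[0]-F[1];print(np.linalg.norm(d),np.arctan2(d[1],d[0]))
r=cams.regions_of("wrist","rack")[0];k=(r["region"]).astype(np.float32)
for b in cams.regions_of("wrist","bolt_a")[:2]: k=np.maximum(k,b["region"])
p,c=fit(RACK,[(m,k)],[.432,.16,1.76]);print("rack",r["bbox"],p.round(4),round(c,3),place(np.array([[.03,0,0],[-.03,0,0]]),p).round(4).tolist())
big=im.copy()
for q in F: cv2.polylines(big,[np.int32(cv2.convexHull(proj(place(cyl(11,0,0,40,64),[*q,0]),m).astype(np.float32)))],True,(0,255,0),1)
for P in RACK: cv2.polylines(big,[np.int32(cv2.convexHull(proj(place(P,p),m).astype(np.float32)))],True,(255,0,255),1)
cv2.polylines(big,[np.int32(cv2.convexHull(proj(place(RACK[0],np.load('poses.npy')[1]),m).astype(np.float32)))],True,(255,255,0),1)
cv2.imwrite("pics/w3.png",cv2.resize(big[140:340,240:400],None,fx=3,fy=3,interpolation=0))
E
python3 m3.py
```

```text
bolt [0.442 0.129] 0.077
bolt [0.4298 0.1881] 0.101
0.06034370074183766 -1.3666029947108214
rack [319.7, 243.3, 79.2, 169.3] [0.436  0.1583 1.7709] 0.016 [[0.43, 0.1877, 0.0], [0.4419, 0.1289, 0.0]]
```

View pics/w3.png

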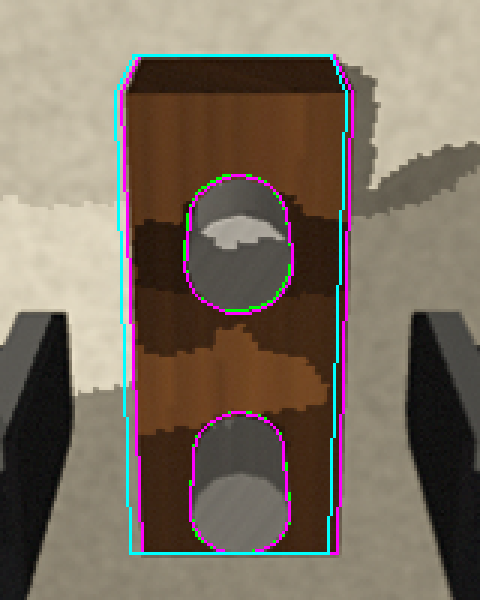

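The lower view settles it: bolts at (0.4298,0.1881) and (0.442,0.129), spacing 60.3 mm, in agreement with the rack fit. Grasping the first one.

```bash
python3 -m creep '.008 -.021 -.13 0 0 0;0 0 -.147 0 0 0;0 0 0 0 0 0;0 0 0 0 0 0' && python3 -m creep '0 0 0 0 0 0;0 0 0 0 0 0;0 0 0 0 0 0;0 0 0 0 0 0;0 0 0 0 0 0' 0 40
```

```text
time: 4.68
tcp_pos: [0.4287, 0.1879, 0.062]
orientation: [1.995, 2.426, 0.001]
force: [0.4, 0.4, -0.1]
width: 0.0509
finger_force: 0.0
time: 5.3
tcp_pos: [0.4294, 0.1882, 0.0626]
orientation: [1.994, 2.425, 0.004]
force: [-0.3, -0.2, 5.5]
width: 0.0206
finger_force: 38.9
```

```bash
python3 -m creep '0 0 .2 0 0 0;0 0 .15 0 0 0;.148 -.012 0 0 0 -.02;.149 -.012 0 0 0 -.02;.149 -.012 0 0 0 -.02;.149 -.012 0 0 0 -.02;.149 0 0 0 0 0;0 0 0 0 0 0;0 0 0 0 0 0'
cat > m4.py <<'E'
from h import *
import sys
st=telemetry.get_state();m=cams.camera_model("wrist");im=cams.read_camera("wrist")
print("tcp",np.round(st["tcp_pos"],4),"yaw",np.round(np.arctan2(*cv2.Rodrigues(np.float64(st["orientation"]))[0][1::-1,1]),4),"w",st["width"])
p=np.load("poses.npy")[0]
hs=place(np.array([[.105,0,.038],[.15,0,.038]]),p)
big=im.copy()
for P in PLATE: cv2.polylines(big,[np.int32(cv2.convexHull(proj(place(P,p),m).astype(np.float32)))],True,(255,255,0),1)
for h in hs: cv2.polylines(big,[np.int32(proj(h+np.array([[.008*np.cos(a),.008*np.sin(a),0] for a in np.linspace(0,6.28,24)]),m))],True,(0,255,0),1)
print("pred hole px",proj(hs,m).round(1).tolist())
for r in cams.regions_of("wrist","plate")[:2]: print(r["confidence"],r["bbox"])
for r in cams.regions_of("wrist","bolt_a")[:3]:print("bolt",r["confidence"],r["bbox"])
cv2.imwrite(f"pics/{sys.argv[1]}.png",im);cv2.imwrite(f"pics/{sys.argv[1]}o.png",big)
E
python3 m4.py w4
```

```text
time: 6.42
tcp_pos: [0.6135, 0.1758, 0.1486]
orientation: [-2.143, -2.296, 0.001]
force: [-0.4, -0.2, -1.0]
width: 0.0206
finger_force: 41.2
tcp [0.6135 0.1758 0.1486] yaw 0.0687 w 0.020563579386687434
pred hole px [[321.4, 256.4], [321.8, 201.0]]
0.9 [323.9, 228.4, 127.8, 202.7]
bolt 0.78 [74.5, 251.9, 47.4, 45.1]
```

View pics/w4o.png

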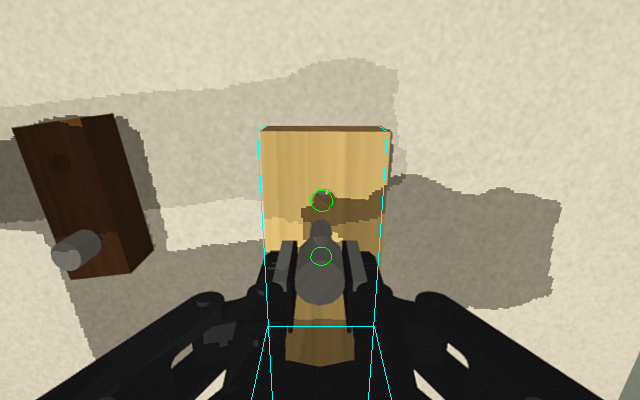

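The predicted hole1 at (322,201) lands on the dark hole seen there. I'm refining it by thresholding.

```bash
python3 - <<'E'
from h import *
m=cams.camera_model("wrist");im=cv2.imread("pics/w4.png");g=cv2.cvtColor(im,cv2.COLOR_BGR2GRAY)
# left/right/top edges of the plate's top face -> lines at z=.038
hsv=cv2.cvtColor(im,cv2.COLOR_BGR2HSV)
for v in range(135,240,20):
    row=hsv[v,230:420,1].astype(float); row=cv2.GaussianBlur(row[None],(0,0),1)[0]; d=np.diff(row)
    a=230.5+np.argmax(d[:60]);b=230.5+100+np.argmin(d[100:])
    A=ray((a,v),m,.038);B=ray((b,v),m,.038);print(v,a,b,A.round(4),B.round(4),"w",np.linalg.norm(A-B).round(4),"mid",((A+B)/2).round(4))
c=cv2.resize(im[170:250,280:370],None,fx=6,fy=6,interpolation=0);cv2.imwrite("pics/w4c.png",c)
E
```

```text
135 259.5 390.5 [0.5698 0.218  0.038 ] [0.6595 0.2243 0.038 ] w 0.09 mid [0.6146 0.2212 0.038 ]
155 260.5 388.5 [0.5707 0.2041 0.038 ] [0.66   0.2104 0.038 ] w 0.0895 mid [0.6153 0.2073 0.038 ]
175 261.5 387.5 [0.5717 0.1898 0.038 ] [0.6611 0.196  0.038 ] w 0.0897 mid [0.6164 0.1929 0.038 ]
195 262.5 385.5 [0.5727 0.1748 0.038 ] [0.6616 0.181  0.038 ] w 0.0892 mid [0.6172 0.1779 0.038 ]
215 263.5 384.5 [0.5737 0.1593 0.038 ] [0.6629 0.1656 0.038 ] w 0.0894 mid [0.6183 0.1625 0.038 ]
235 264.5 383.5 [0.5748 0.1432 0.038 ] [0.6642 0.1495 0.038 ] w 0.0896 mid [0.6195 0.1464 0.038 ]
```

View pics/w4c.png

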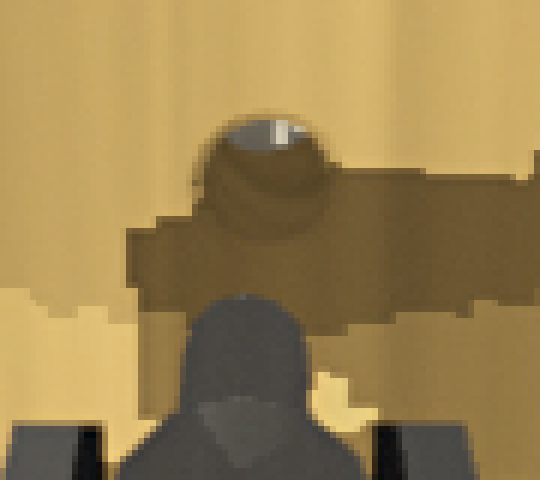

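```bash
python3 - <<'E'
from h import *
m=cams.camera_model("wrist");st=telemetry.get_state()
print("tcp",st["tcp_pos"].round(4) if hasattr(st["tcp_pos"],"round") else st["tcp_pos"])
print("hole1",ray((324.2,199.5),m,.038).round(4))
for z in (.090,.0916,.094): print(z,"foot +y edge",ray((321.2,219.2),m,z).round(4))
print("head pred px",proj(np.array([np.array(st["tcp_pos"])+[0,0,.001]]),m))
E
```

```text
tcp [0.6131 0.176  0.1489]
hole1 [0.6175 0.1745 0.038 ]
0.09 foot +y edge [0.6147 0.1799 0.09  ]
0.0916 foot +y edge [0.6146 0.1806 0.0916]
0.094 foot +y edge [0.6145 0.1815 0.094 ]
head pred px [[317.4620062 282.1064908]]
```

```bash
python3 -m creep '.0125 -.002 -.1 0 0 0;0 0 -.09 0 0 0;0 0 0 0 0 0;0 0 -.02 0 0 0;0 0 -.02 0 0 0;0 0 0 0 0 0'
```

```text
time: 7.32
tcp_pos: [0.6173, 0.1753, 0.0912]
orientation: [2.144, 2.296, 0.0]
force: [-0.2, -0.9, -0.4]
width: 0.0203
finger_force: 41.3
```

The foot is below the mouth with no contact force, so it's in the hole. Lowering further.

```bash
python3 -m creep '0 0 -.03 0 0 0;0 0 -.03 0 0 0;0 0 -.03 0 0 0;0 0 -.02 0 0 0;0 0 0 0 0 0'
```

```text
time: 7.95
tcp_pos: [0.6169, 0.1752, 0.0629]
orientation: [-2.144, -2.296, 0.001]
force: [0.1, 0.4, -1.1]
width: 0.0203
finger_force: 41.3
```

```bash
python3 -m creep '0 0 0 0 0 0;0 0 0 0 0 0;0 0 .14 0 0 0;0 0 .13 0 0 0;-.14 -.036 0 0 0 .016;-.14 -.037 0 0 0 .016;-.14 -.037 0 0 0 .016;-.14 -.037 0 0 0 .016;-.14 -.037 0 0 0 .016;0 0 0 0 0 0' 60 && python3 -m creep '0 0 0 0 0 0'
python3 w.py w5 bolt_a
python3 - <<'E'
from h import *
m=cams.camera_model("wrist")
for n in ("wrist","scene","side"):
    if n!="wrist":cams.read_camera(n)
    m=cams.camera_model(n)
    for r in cams.regions_of(n,"bolt_a")[:3]:
        k=r["region"].astype(np.float32);v,u=np.nonzero(k);p0=ray((u.mean(),v.mean()),m,.052)
        out=[]
        for z0 in (40,38,44):
            f=lambda q:np.abs(cv2.GaussianBlur(render([cyl(11,0,0,z0,z0+24)],[q[0]/100,q[1]/100,0],m)/255.-k,(0,0),1)).sum()/k.sum()
            s=minimize(f,p0[:2]*100,method="Nelder-Mead",options=dict(initial_simplex=[p0[:2]*100,p0[:2]*100+[1,0],p0[:2]*100+[0,1]]));out.append((z0,(s.x/100).round(4).tolist(),round(s.fun,3)))
        print(n,round(r["confidence"],2),np.round(r["bbox"]),out)
E
```

```text
time: 9.2
tcp_pos: [0.4392, 0.1288, 0.131]
orientation: [-1.995, -2.425, 0.003]
force: [0.5, -0.1, 0.0]
width: 0.0509
finger_force: 0.0
time: 9.32
tcp_pos: [0.4435, 0.1295, 0.1318]
orientation: [1.995, 2.425, 0.003]
force: [-0.5, -0.7, -1.0]
width: 0.0513
finger_force: 0.0
tcp [0.4435 0.1295 0.1318] [1.995 2.425 0.003] yaw 0.194 cam [0.429 0.206 0.256] axis [ 0.062 -0.295 -0.954]
bolt_a 0.97 [598, 194, 61, 44] centroid [599.3 194.7] z40 [0.6294 0.174  0.04  ] z64 [0.6071 0.1776 0.064 ]
bolt_a 0.91 [313, 214, 37, 47] centroid [314.5 213.7] z40 [0.4426 0.1236 0.04  ] z64 [0.4411 0.1327 0.064 ]
wrist 0.97 [598. 194.  61.  44.] [(40, [0.6173, 0.1761], np.float64(0.115)), (38, [0.6192, 0.1756], np.float64(0.093)), (44, [0.6122, 0.1761], np.float64(0.156))]
wrist 0.91 [313. 214.  37.  47.] [(40, [0.4421, 0.1292], np.float64(0.074)), (38, [0.4423, 0.1284], np.float64(0.055)), (44, [0.4421, 0.1304], np.float64(0.116))]
scene 0.68 [360. 235. 121.  79.] [(40, [0.6807, -0.0314], np.float64(0.969)), (38, [0.6763, -0.0366], np.float64(0.969)), (44, [0.6849, -0.0514], np.float64(0.969))]
scene 0.43 [402. 208.   6.   4.] [(40, [0.6162, 0.1765], np.float64(0.574)), (38, [0.6129, 0.1763], np.float64(0.58)), (44, [0.6181, 0.1744], np.float64(0.582))]
side 0.51 [315. 170.  10.   9.] [(40, [0.6166, 0.1737], np.float64(0.342)), (38, [0.6159, 0.1729], np.float64(0.337)), (44, [0.6119, 0.1671], np.float64(0.353))]
```

Bolt 1 is seated; the head-height fit is best at 38 mm. Grasping bolt 2.

```bash
python3 -m creep '-.005 -.002 -.13 0 0 0;0 0 -.145 0 0 0;0 0 0 0 0 0;0 0 0 0 0 0' && python3 -m creep '0 0 0 0 0 0;0 0 0 0 0 0;0 0 0 0 0 0;0 0 0 0 0 0;0 0 0 0 0 0' 0 40
```

```text
time: 10.18
tcp_pos: [0.4417, 0.1289, 0.0631]
orientation: [1.995, 2.426, 0.001]
force: [0.9, -0.8, -0.3]
width: 0.0511
finger_force: 0.0
time: 10.8
tcp_pos: [0.4423, 0.129, 0.0637]
orientation: [1.994, 2.425, 0.003]
force: [-0.5, 0.4, 5.2]
width: 0.0204
finger_force: 38.9
```

```bash
python3 -m creep '0 0 .2 0 0 0;0 0 .145 0 0 0;.142 .001 0 0 0 -.016;.142 .001 0 0 0 -.016;.142 .001 0 0 0 -.016;.142 .001 0 0 0 -.016;.143 .001 0 0 0 -.016;0 0 0 0 0 0;0 0 0 0 0 0;0 0 0 0 0 0'
python3 m4.py w6; python3 - <<'E'
from h import *
im=cv2.imread("pics/w6.png");cv2.imwrite("pics/w6c.png",cv2.resize(im[150:310,220:420],None,fx=4,fy=4)[:600])
m=cams.camera_model("wrist");print(proj(np.array([[.6204,.1296,.038],[.6175,.1745,.038]]),m))
E
```

```text
time: 12.05
tcp_pos: [0.6177, 0.1302, 0.1488]
orientation: [-2.143, -2.296, 0.001]
force: [0.2, 0.6, -1.2]
width: 0.0208
finger_force: 40.3
tcp [0.6177 0.1302 0.1488] yaw 0.069 w 0.020750105770657005
pred hole px [[320.0, 199.7], [320.4, 137.8]]
0.94 [320.9, 161.2, 140.9, 199.8]
bolt 0.7 [317.2, 261.0, 49.8, 87.8]
bolt 0.58 [323.6, 138.1, 33.4, 38.1]
[[321.17226264 198.09853095]
 [321.61451764 135.98621954]]
```

View pics/w6c.png

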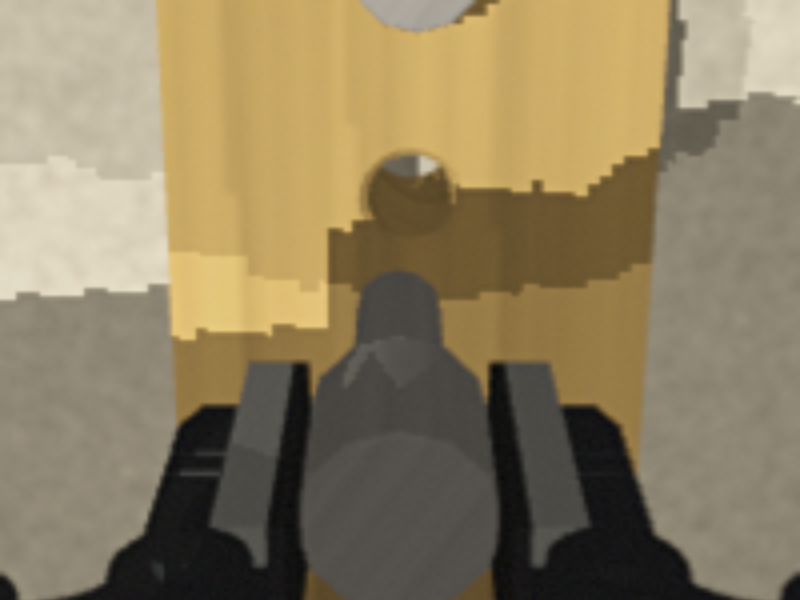

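The hole is at about (322.5,198) and the bolt's foot at (319.75,217.75), the same relation as with bolt 1, so I repeat the same move.

```bash
python3 -m creep '.012 -.001 -.1 0 0 0;0 0 -.09 0 0 0;0 0 0 0 0 0;0 0 -.02 0 0 0;0 0 -.02 0 0 0;0 0 0 0 0 0'
```

```text
time: 12.95
tcp_pos: [0.6232, 0.1299, 0.0948]
orientation: [2.142, 2.294, 0.005]
force: [-4.1, -0.2, 13.4]
width: 0.0206
finger_force: 41.7
```

Contact at the far (+x) rim. Backing off and shifting about 2.5 mm in -x.

```bash
python3 -m creep '0 0 .02 0 0 0;-.01 0 0 0 0 0;0 0 0 0 0 0;0 0 0 0 0 0' && python3 -m creep '0 0 -.02 0 0 0;0 0 -.01 0 0 0;0 0 0 0 0 0'
```

```text
time: 13.45
tcp_pos: [0.6191, 0.1298, 0.0956]
orientation: [-2.144, -2.296, 0.001]
force: [0.3, -0.3, 0.5]
width: 0.0204
finger_force: 40.3
time: 13.82
tcp_pos: [0.6189, 0.1298, 0.088]
orientation: [-2.144, -2.296, 0.001]
force: [-0.4, -0.1, -0.2]
width: 0.0203
finger_force: 40.3
```

```bash
python3 -m creep '0 0 -.03 0 0 0;0 0 -.03 0 0 0;0 0 -.03 0 0 0;0 0 -.01 0 0 0;0 0 0 0 0 0' && python3 -m creep '0 0 0 0 0 0;0 0 0 0 0 0;0 0 0 0 0 0;0 0 .15 0 0 0;0 0 .15 0 0 0;0 0 .15 0 0 0;0 0 .15 0 0 0;0 0 0 0 0 0' 60
python3 w.py w7 bolt_a;python3 - <<'E'
from h import *
m=cams.camera_model("wrist")
for r in cams.regions_of("wrist","bolt_a")[:3]:
        k=r["region"].astype(np.float32);v,u=np.nonzero(k);p0=ray((u.mean(),v.mean()),m,.052)
        out=[]
        for z0 in (36,38,40,44):
            f=lambda q:np.abs(cv2.GaussianBlur(render([cyl(11,0,0,z0,z0+24)],[q[0]/100,q[1]/100,0],m)/255.-k,(0,0),1)).sum()/k.sum()
            s=minimize(f,p0[:2]*100,method="Nelder-Mead",options=dict(initial_simplex=[p0[:2]*100,p0[:2]*100+[1,0],p0[:2]*100+[0,1]]));out.append((z0,(s.x/100).round(4).tolist(),round(s.fun,3)))
        print(round(r["confidence"],2),np.round(r["bbox"]),out)
E
```

```text
time: 14.45
tcp_pos: [0.6191, 0.1298, 0.0632]
orientation: [-2.144, -2.296, 0.001]
force: [0.7, 0.4, -1.3]
width: 0.0208
finger_force: 40.3
time: 15.45
tcp_pos: [0.6217, 0.1301, 0.2177]
orientation: [2.14, 2.293, 0.009]
force: [0.2, 0.5, 0.4]
width: 0.0513
finger_force: 0.0
tcp [0.6217 0.1301 0.2177] [2.14  2.293 0.009] yaw 0.0686 cam [0.616 0.208 0.342] axis [ 0.029 -0.3   -0.954]
bolt_a 0.7 [315, 178, 22, 32] centroid [315.3 177.4] z40 [0.6205 0.127  0.04  ] z64 [0.6202 0.1334 0.064 ]
bolt_a 0.7 [315, 125, 23, 26] centroid [316.3 125.1] z40 [0.6184 0.1742 0.04  ] z64 [0.6182 0.1769 0.064 ]
0.7 [315. 178.  22.  32.] [(36, [0.6166, 0.131], np.float64(0.224)), (38, [0.6172, 0.1305], np.float64(0.24)), (40, [0.6177, 0.1328], np.float64(0.255)), (44, [0.6163, 0.1334], np.float64(0.291))]
0.7 [315. 125.  23.  26.] [(36, [0.6144, 0.1759], np.float64(0.164)), (38, [0.6151, 0.1765], np.float64(0.18)), (40, [0.6153, 0.1762], np.float64(0.195)), (44, [0.6147, 0.1764], np.float64(0.227))]
```

Both heads sit at plate height in the holes, 45 mm apart. Now to the middle square.

```bash
python3 -m creep '-.096 -.16 0 0 0 -.009;-.096 -.16 0 0 0 -.009;-.096 -.16 0 0 0 -.009;-.096 -.16 0 0 0 -.009;-.096 -.16 0 0 0 -.009;-.096 -.16 0 0 0 -.009;-.096 -.16 0 0 0 -.009;-.096 -.16 0 0 0 -.009;0 0 0 0 0 0;0 0 0 0 0 0'
cat > m5.py <<'E'
from h import *
import sys
st=telemetry.get_state();m=cams.camera_model("wrist");im=cams.read_camera("wrist");cv2.imwrite(f"pics/{sys.argv[1]}.png",im)
print("tcp",np.round(st["tcp_pos"],4),"yaw",np.round(np.arctan2(*cv2.Rodrigues(np.float64(st["orientation"]))[0][1::-1,1]),4),"w",st["width"])
s=np.load("poses.npy")[2];big=im.copy()
for r in cams.regions_of("wrist","square"):
    print(round(r["confidence"],2),np.round(r["bbox"]))
for P in SQ: cv2.polylines(big,[np.int32(cv2.convexHull(proj(place(P,s),m).astype(np.float32)))],True,(0,255,0),1)
cv2.imwrite(f"pics/{sys.argv[1]}o.png",big)
hsv=cv2.cvtColor(im,cv2.COLOR_BGR2HSV)
E
python3 m5.py w8
```

```text
time: 16.85
tcp_pos: [0.4268, -0.1896, 0.2125]
orientation: [-2.269, -2.17, -0.0]
force: [-0.4, 0.2, 0.4]
width: 0.0514
finger_force: 0.0
tcp [ 0.4268 -0.1896  0.2125] yaw -0.0449 w 0.0513508916019705
0.96 [321. 138.  33. 212.]
0.83 [202. 228.  74.  84.]
0.66 [182. 382.  39.  32.]
```

View pics/w8o.png

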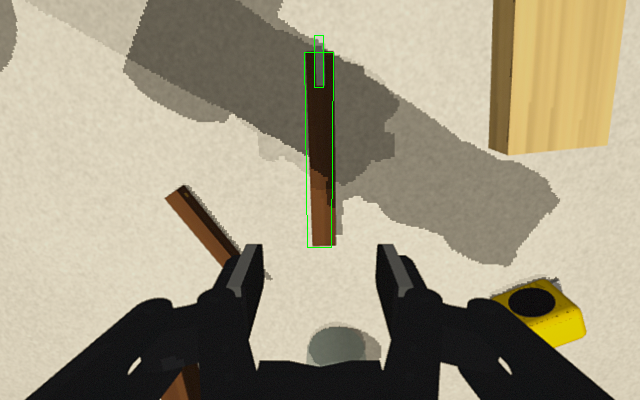

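The middle square sits at (320,150), running from row 35 to row 245, and its 180 mm stock fits the model; the small one is at (202,228) and the big one at (182,382). The real yaw differs slightly, so I'm refitting.

```bash
cat > m6.py <<'E'
from h import *
cams.read_camera("wrist");m=cams.camera_model("wrist")
k=min(cams.regions_of("wrist","square"),key=lambda r:abs(r["bbox"][0]-320))["region"].astype(np.float32)
best=min([fit(SQ,[(m,k)],[.428,-.175,1.53+d]) for d in (-.08,0,.08)],key=lambda x:x[1])
print("square",best[0].round(4),round(best[1],3))
s=best[0];np.save("sq.npy",s)
print("grip -28",place(np.array([[-.028,0,0]]),s).round(4),"yaw grip",s[2]-np.pi/2)
E
python3 m6.py
```

```text
square [ 0.4305 -0.1742  1.5523] 0.066
grip -28 [[ 0.43   -0.2022  0.    ]] yaw grip -0.01851384897063313
```

```bash
python3 -m creep '.013 -.05 -.2 0 0 .017;0 0 -.2 0 0 0;0 0 -.2 0 0 0;0 0 0 0 0 0;0 0 0 0 0 0' 50 && python3 -m creep '0 0 -.08 0 0 0;0 0 -.08 0 0 0;0 0 0 0 0 0;0 0 0 0 0 0'
```

```text
time: 17.68
tcp_pos: [0.4317, -0.2028, 0.065]
orientation: [2.239, 2.202, 0.001]
force: [-0.2, 0.1, 0.1]
width: 0.0426
finger_force: 0.0
time: 18.18
tcp_pos: [0.4321, -0.2036, 0.0255]
orientation: [2.239, 2.199, 0.001]
force: [-0.2, 0.2, -0.3]
width: 0.0423
finger_force: 0.0
```

```bash
python3 -m creep '-.007 0 -.012 0 0 0;0 0 0 0 0 0' && python3 -m creep '0 0 0 0 0 0;0 0 0 0 0 0;0 0 0 0 0 0;0 0 0 0 0 0;0 0 0 0 0 0' 0 100 && python3 -m creep '0 0 .1 0 0 0;0 0 .15 0 0 0;0 0 .15 0 0 0;0 0 .1 0 0 0;0 0 0 0 0 0;0 0 0 0 0 0'; python3 m6.py
```

```text
time: 18.42
tcp_pos: [0.4289, -0.2028, 0.021]
orientation: [2.241, 2.201, 0.0]
force: [-0.2, 0.4, -0.4]
width: 0.0426
finger_force: 0.0
time: 19.05
tcp_pos: [0.4289, -0.2028, 0.0211]
orientation: [2.241, 2.201, 0.0]
force: [-1.5, 0.3, 5.3]
width: 0.0222
finger_force: 98.3
time: 19.8
tcp_pos: [0.428, -0.2022, 0.1442]
orientation: [-2.24, -2.2, 0.001]
force: [0.1, 0.7, -4.1]
width: 0.0226
finger_force: 98.9
square [ 0.5946 -0.5909  2.2419] 1.0
grip -28 [[ 0.6121 -0.6129  0.    ]] yaw grip 0.6711103947414299
```

Gripped. Staging about 35 mm short of the stud, above the plate.

```bash
python3 -m creep '.14 .049 0 0 0 .009;.14 .049 0 0 0 .009;.14 .049 0 0 0 .009;.14 .049 0 0 0 .009;.14 .049 0 0 0 .009;.14 .049 0 0 0 .008;0 0 -.1 0 0 0;0 0 -.1 0 0 0;0 0 0 0 0 0;0 0 0 0 0 0'
python3 - <<'E'
from h import *
st=telemetry.get_state();R=cv2.Rodrigues(np.float64(st["orientation"]))[0];print(np.round(st["tcp_pos"],4),"yaw",np.arctan2(R[1-1+1,1],R[0,1]).round(4),"tilt",R[:,2].round(4))
for n in ("scene","side"):
    cams.read_camera(n);m=cams.camera_model(n)
    for r in cams.regions_of(n,"square")[:4]: print(n,round(r["confidence"],2),np.round(r["bbox"]))
    t=np.array(st["tcp_pos"]);T=place(np.vstack(SQ)+[.028,0,0],[t[0],t[1],np.arctan2(R[1,1],R[0,1])+np.pi/2])+[0,0,t[2]-.021]
    u=proj(T,m);print("pred bbox",(u.min(0)+u.max(0)).round(1)/2,np.ptp(u,0).round(1))
E
```

```text
time: 21.15
tcp_pos: [0.6386, -0.1292, 0.0954]
orientation: [-2.147, -2.292, 0.0]
force: [-0.2, 0.3, -2.3]
width: 0.0222
finger_force: 98.8
[ 0.6386 -0.1292  0.0954] yaw 0.0653 tilt [-7.e-04  3.e-04 -1.e+00]
scene 0.82 [328. 226.  56.  56.]
scene 0.78 [241. 201.  26.  28.]
scene 0.72 [164. 209.  92.  44.]
scene 0.57 [451. 206.  41.  38.]
pred bbox [329.25 225.7 ] [57.3 59.9]
side 0.8 [374. 183.  49.  66.]
side 0.77 [343. 360.  86.  81.]
side 0.65 [311. 288.  48.  31.]
side 0.46 [391. 298.  30.  45.]
pred bbox [372.05 183.4 ] [48.2 65.7]
```

```bash
python3 -m creep '-.008 0 -.07 0 0 0;0 0 -.06 0 0 0;0 0 0 0 0 0;0 0 -.008 0 0 0;0 0 -.004 0 0 0;0 0 0 0 0 0'
```

```text
time: 22.1
tcp_pos: [0.6372, -0.1293, 0.0605]
orientation: [2.147, 2.292, 0.001]
force: [0.2, -0.7, -4.1]
width: 0.0225
finger_force: 99.0
```

```bash
python3 -m creep '-.004 .06 0 0 0 0;-.003 .05 0 0 0 0;0 0 0 0 0 0;0 .008 0 0 0 0;0 .008 0 0 0 0;0 .008 0 0 0 0;0 0 0 0 0 0'
```

```text
time: 22.98
tcp_pos: [0.6351, -0.0957, 0.0601]
orientation: [2.148, 2.293, 0.0]
force: [-0.5, 0.1, -3.4]
width: 0.0228
finger_force: 99.1
```

Next, down onto the plate in small steps, then forward.

```bash
python3 -m creep '0 0 -.006 0 0 0;0 0 -.004 0 0 0;0 0 0 0 0 0;0 0 0 0 0 0'; python3 -m creep '0 .006 0 0 0 0;0 .006 0 0 0 0;0 0 0 0 0 0;0 0 0 0 0 0'
```

```text
time: 23.48
tcp_pos: [0.6353, -0.0959, 0.0591]
orientation: [2.147, 2.292, 0.001]
force: [-3.7, 0.7, 6.5]
width: 0.0225
finger_force: 100.4
time: 23.98
tcp_pos: [0.636, -0.0944, 0.0591]
orientation: [2.146, 2.289, -0.001]
force: [-2.3, -4.9, 4.2]
width: 0.0225
finger_force: 100.2
```

```bash
python3 -m creep '0 .006 0 0 0 0;0 0 0 0 0 0;0 0 0 0 0 0'; python3 -m creep '0 .006 0 0 0 0;0 0 0 0 0 0;0 0 0 0 0 0'
```

```text
time: 24.35
tcp_pos: [0.636, -0.0944, 0.0592]
orientation: [2.146, 2.287, -0.004]
force: [-2.4, -8.9, 4.4]
width: 0.0223
finger_force: 100.1
time: 24.72
tcp_pos: [0.636, -0.0943, 0.0591]
orientation: [2.146, 2.285, -0.008]
force: [-2.5, -11.9, 2.8]
width: 0.0224
finger_force: 100.0
```

```bash
python3 -m creep '0 0 -.005 0 0 0;0 0 0 0 0 0;0 0 0 0 0 0;0 0 0 0 0 0;0 0 0 0 0 0;0 0 0 0 0 0'
python3 - <<'E'
from h import *
st=telemetry.get_state();R=cv2.Rodrigues(np.float64(st["orientation"]))[0];print(np.round(st["tcp_pos"],4),st["force"],st["moment"],"yaw",np.arctan2(R[1,1],R[0,1]).round(4),"tilt",R[:,2].round(4))
for n in ("scene","side"):
    cams.read_camera(n);m=cams.camera_model(n)
    for r in cams.regions_of(n,"square")[:2]: print(n,round(r["confidence"],2),np.round(r["bbox"],1))
    u=proj(place(np.vstack(SQ)-[.09,0,-.038],[.627,.0244,1.636]),m);print("home bbox",((u.min(0)+u.max(0))/2).round(1),np.ptp(u,0).round(1))
E
```

```text
time: 25.48
tcp_pos: [0.636, -0.0943, 0.0591]
orientation: [2.145, 2.285, -0.007]
force: [-6.0, -12.0, 11.2]
width: 0.0222
finger_force: 101.0
[ 0.636  -0.0943  0.0591] [ -5.97636802 -12.024746    11.16498965] [-1.6754546   1.18990505  0.24371587] yaw 0.0629 tilt [ 0.0025 -0.0086 -1.    ]
scene 0.76 [336.8 230.5  52.3  58. ]
scene 0.62 [163.6 209.1  91.7  43.2]
home bbox [339.3 227.9] [55.4 57.6]
side 0.79 [343.9 358.4  82.2  83.2]
side 0.7 [363.5 187.2  50.3  59.1]
home bbox [362.7 188.7] [46.1 63.9]
```

It's held against both faces: y stalled at 12 N and downward force is about 11 N. TCP tilt is 0.009 rad and yaw is in line. Handing in.

```bash
python3 -c "
from workcell import bot
print(bot.close_job())"
```

```text
the job is handed in; nothing more can be done
None
```

Job handed in at about 25.5 s, verdict not reported: both bolts measured seated in the plate's holes, and the middle-sized square still gripped and pressed into the corner (about 12 N toward the stud, 11 N down).

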